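# Check-weigh a boxed adapter on the lot-intake balance

### The job

A boxed adapter of about 300 g holds one pan of the balance down. Pick the counterweights that match it, the blue 200 g one and the yellow 100 g one, and set them gently, standing upright, in the empty pan so that the beam floats level. Leave the green 50 g weight standing where it is.

Things in the scene. Friction and masses are not known exactly. Their poses are not given: they have to be found in the camera images.
- w200: 200 g counterweight, loose, upright on the table: steel disc 40 mm across, 20 mm high, with a BLUE round upright grip 20 mm across, 36 mm tall on its centre (56 mm high in all). Origin: centre of its underside; z up. When both weights are in the pan it sinks by itself to level and settles in about a second; where in the pan they stand makes no difference.
- w100: 100 g counterweight, loose, upright on the table: steel disc 34 mm across, 14 mm high, with a YELLOW round upright grip 20 mm across, 36 mm tall on its centre (50 mm high in all). Origin: centre of its underside; z up. Balance: pan centres 300 mm apart along its beam, a white dial plate 70 mm wide and 150 mm high midway; red boxed adapter in the other pan.
- w50: 50 g spare weight, not needed: steel disc 28 mm across, 10 mm high, with a GREEN round grip 20 mm across, 36 mm tall (46 mm in all). Origin: centre of its underside; z up. The weights stand in a row between robot and balance in any order, 95 mm or more apart, with a brown roll of tape (56 mm across, 24 mm high) among them.
- weight_pan_floor (a point): Centre of the floor (upper face) of the EMPTY pan, left as seen from the robot: a steel dish, flat floor 126 mm across, rim 140 mm across and 8 mm above the floor, always horizontal. z up, y outward along the beam, x across it: the weights fit at x = +32 and -32 mm. Floor height 89 mm at the start, 73 mm level, 57 mm lowest; yields downwards under a few N.
Things that resemble listed ones, but are neither listed nor needed, are in the scene too. Leave any orange or pink look-alike of the w100 alone.

How it is judged (in metres and radians):
At the end, for the whole second after the job is handed in: The blue 200 g and the yellow 100 g weight stand upright (within 11 degrees) and at rest on the floor of the weight pan, released, and the pan floats at its level height of 73 mm within 7.5 mm (beam level within 3 degrees); the green weight still stands within 40 mm of where it was (height (world z) of weight_pan_floor between 0.0655 and 0.0805 m and horizontal distance between each of w200, w100 and weight_pan_floor below 0.06 m and z of w200 in the frame of weight_pan_floor between -0.006 and 0.008 m and z of w100 in the frame of weight_pan_floor between -0.006 and 0.008 m and angle between each of w200, w100, w50's own z axis and vertical below 0.2 rad and linear speed of each of w200, w100 below 0.03 m/s and distance of w50 from where it was at the start of the episode below 0.04 m); the robot touches nothing.
It fails at once if the blue weight is dropped from more than about 25 mm (falls faster than 0.7 m/s) (linear speed of w200 above 0.7 m/s and contact force between w200 and the fingers below 0.05 N).
It fails at once if the yellow weight is dropped from more than about 25 mm (falls faster than 0.7 m/s) (linear speed of w100 above 0.7 m/s and contact force between w100 and the fingers below 0.05 N).
It fails at once if the green weight is carried or knocked off its place by more than 60 mm (distance of w50 from where it was at the start of the episode above 0.06 m).
It also fails if it takes over 56 s, if anything falls off the work surface, if the arm or the gripper's body presses on something with over 40 N, if the wrist force passes 120 N, or if a joint passes its speed limit or range.

### The arm

A 6-joint arm with a two-finger parallel gripper is mounted at the origin on the work surface. World frame = base frame: x ahead of the robot, y to its left, z up, the work surface at z = 0. Lengths are in m, angles in degrees, forces in N, time in s.
With the tool pointing down it reaches from about 0.35 to 0.875 m from the base axis. Payload 4.2 kg.
Tool frame: the origin (TCP) lies on the front face of the gripper's body, between the roots of the fingers; the fingertips stand 70 mm ahead of it and the grasp point (between the pads) lies 51 mm ahead of it (r.nose_length is the distance from the TCP to the fingertips, in m); z points along the fingers, y is the direction in which the jaws open and shut (so a half turn about z gives the same grasp; the last joint's range is limited). The gripper opens to 87 mm and grips with 3 to 60 N. Pads are 19 mm wide; open, the fingers measure 117 mm over their backs; the gripper's body (75 mm by 190 mm) begins 51 mm behind the grasp point.
Start: joints at [14.817, 22.042, 0.453, 0, -68.411, -14.817], TCP at [0.625, 0, 0.292] pointing down, gripper open.
Joint ranges: [-179.83, 179.83], [-69.29, 118.12], [-61.27, 80.66], [-181.25, 117.63], [-171.15, -9.14], [-177.46, 177.46]. Speed limits (degrees/s): [159.86, 159.86, 180, 180, 180, 180].

### API

Orientations are given as a 3x3 rotation matrix whose columns are the frame's x, y, z axes.
In Python, from station import telemetry, capture, order, r gives the robot as it stands.
- The arm moves only by the tool drive_tool, never from a script. Its argument "series" is a list of rows, each a list of 4 numbers: the shift along the tool's x, y, z as a fraction of full scale, then the turn about the tool's z as a fraction of full scale. In form: [[dx, dy, dz, turn], ...]. A call has 1 to 10 rows; each row is the pose to reach, as a shift and turn from the pose commanded when the call began, along the tool's axes at that moment; what a row does not reach only later rows make up. Full scale, the value 1, is 0.12 m for a shift and 2 rad for a turn. A row lasts 1/8 s, in which the tool goes at most 62.5 mm and 10.7 degrees, less where a joint would pass 70% of its speed; a pose out of reach is approached as far as the arm can. A call with a number of a shift or a turn outside -1 to 1 is refused whole. A call with a gripper value outside its range is refused whole. "fingers" is the finger opening in mm, from 0 to 87, set as the call begins (left out, the last holds). The fingers move at their own pace and stop on an object; the grip force is fixed at half the most. Time passes only in rows, so rows that repeat a pose let the fingers close. It gives the time, the measured TCP pose, the force and the opening at its end, in the units of the state.
- telemetry.sense(): the state, without advancing time (a new reading comes with each control period).
- capture(name): name is "scene" or "side" or "wrist"; returns a dict with "color" (400x640x3 uint8, blue, green, red), "fx", "fy", "cx", "cy" (pixels), "eye" and "attitude" of the camera in the world; the wrist camera has in their place "mount" (4x4, takes a point from camera to tool coordinates, whose origin is the TCP and whose axes are the flange's). Camera axes: x right, y up, looking along -z (the intrinsics and any distortion apply to the point x, -y, -z); pixel columns grow to the right and rows downward; lengths in m; the calibration is good to about 2 mm. A picture is of the moment at which its call begins: read the wrist's pose just before it. There is no depth.
- order.finish_job(): hands the job in, once; it reports no verdict.
The state is a dict: "time_s": time; "joints": joint angles; "joint_velocities": joint speeds; "effort": joint torques, N m; "tcp_pos": TCP position; "ee_rot": TCP orientation; "wrist_force": force on the tool from outside, world axes, zero at the start; "moment": the same for the moment, N m; "gripper_width": opening from 0.0 (shut) to 1.0 (fully open).
Only numpy, scipy, OpenCV 4.12 (cv2) and the standard library are available. Lean on these libraries where they do the work, as an engineer would, in place of code of your own. Each camera call takes 0.05 s, during which the arm holds its last target. There are 200 camera calls.

## Working session

There is one attempt and no reset: what is moved stays moved. The work goes in short steps, Python scripts to look and compute and a tool call to move; the robot and the scene stay as the last step left them, time stands still between calls to the robot, and variables do not carry over. Pictures are saved under pics/ and viewed, about 8 in all and at most 12, crops included, and the job is handed in when it is done.

Besides the shell and the picture viewer there is one more tool, called after "Request:" by a JSON object that holds its "api" and its "payload". drive_tool: Moves the arm, as the interface text tells. Shift numbers are shares of 0.12 m and turn numbers shares of 2 rad, none past 1 either way. Its arguments: {"type":"object","properties":{"series":{"type":"array","items":{"type":"array","items":{"type":"number","minimum":-1,"maximum":1}}},"fingers":{"type":"number"}},"required":["series"]}

```bash
mkdir -p pics; ls
cat > h.py <<'E'
import numpy as np, cv2
from station import telemetry, capture, order, r
def cam(c,s=None):
    if 'mount' in c:
        T=np.eye(4);T[:3,:3]=np.array(s['ee_rot']);T[:3,3]=s['tcp_pos'];M=T@np.array(c['mount']);return M[:3,:3],M[:3,3]
    return np.array(c['attitude']),np.array(c['eye'])
def ray(c,u,v,z,s=None):
    R,e=cam(c,s); d=R@np.array([(u-c['cx'])/c['fx'],-(v-c['cy'])/c['fy'],-1]); return e+d*(z-e[2])/d[2]
def proj(c,p,s=None):
    R,e=cam(c,s); q=R.T@(np.array(p)-e); return c['cx']+c['fx']*q[0]/-q[2], c['cy']-c['fy']*q[1]/-q[2]
E
python3 - <<'E'
from h import *
import pickle
s=telemetry.sense(); print(s)
for n in ['scene','wrist','side']:
    c=capture(n); cv2.imwrite(f'pics/{n}0.png',c['color']); pickle.dump((c,s),open(n+'0.pkl','wb'))
    print({k:v for k,v in c.items() if k!='color'})
E
```

```text
pics
{'time_s': 0.0, 'joints': array([ 1.48153566e+01,  2.20873048e+01,  3.78743512e-01, -2.96161095e-02,
       -6.84114492e+01, -1.48166566e+01]), 'joint_velocities': array([-0.07600164,  0.00770157,  0.04205575,  0.11178585,  0.01909422,
        0.01873926]), 'effort': array([ 5.69075401e-04, -3.90661991e+01,  1.87403029e+01,  4.22001421e+00,
        1.09914420e-02, -1.81494070e-04]), 'tcp_pos': array([6.24531549e-01, 9.91254260e-06, 2.91187166e-01]), 'ee_rot': array([[-2.13303633e-04, -9.99997671e-01, -2.14779818e-03],
       [-9.99999975e-01,  2.13456451e-04, -7.09221106e-05],
       [ 7.13804068e-05,  2.14778300e-03, -9.99997691e-01]]), 'wrist_force': array([-0.05679243, -0.59596092, -0.16495048]), 'moment': array([ 0.06752951, -0.03028995, -0.04047466]), 'gripper_width': 0.9984358145344656}
{'fx': 434.10817748731444, 'fy': 434.10817748731444, 'cx': 314.12295722415087, 'cy': 197.3281325983221, 'eye': array([ 0.86297937, -0.45677966,  0.52139812]), 'attitude': array([[ 0.78382415, -0.38001956,  0.49112609],
       [ 0.62092829,  0.46914682, -0.62797239],
       [ 0.00823155,  0.79717401,  0.6036935 ]])}
{'fx': 300.80125905243773, 'fy': 300.80125905243773, 'cx': 321.20502907929966, 'cy': 200.66420577104702, 'mount': array([[-1.24932922e-04,  9.51943957e-01,  3.06272244e-01,
         8.53069760e-02],
       [ 9.99999992e-01,  1.17064917e-04,  4.40577964e-05,
         1.22323704e-04],
       [ 6.08681812e-06,  3.06272248e-01, -9.51943964e-01,
        -9.29226422e-02],
       [ 0.00000000e+00,  0.00000000e+00,  0.00000000e+00,
         1.00000000e+00]])}
{'fx': 486.33173833488223, 'fy': 486.33173833488223, 'cx': 323.2605792275638, 'cy': 194.46632333027097, 'eye': array([ 0.45485951, -0.60388907,  0.68948792]), 'attitude': array([[ 0.99433027,  0.06790782, -0.08182812],
       [-0.10602856,  0.69162054, -0.71443612],
       [ 0.00807821,  0.71906158,  0.69489941]])}
```

View pics/side0.png

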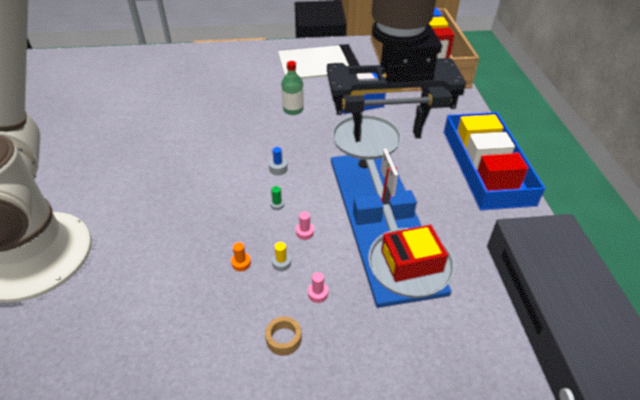

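View pics/wrist0.png

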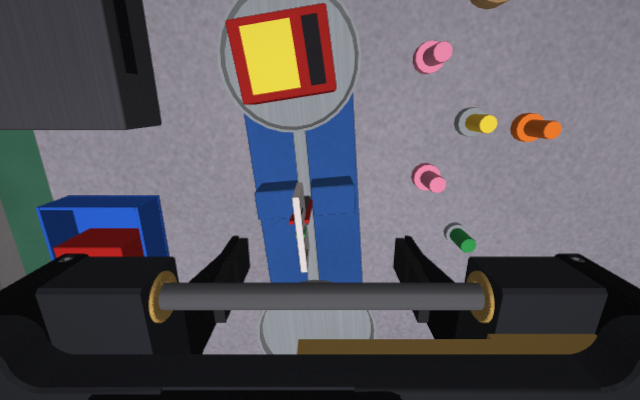

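View pics/scene0.png

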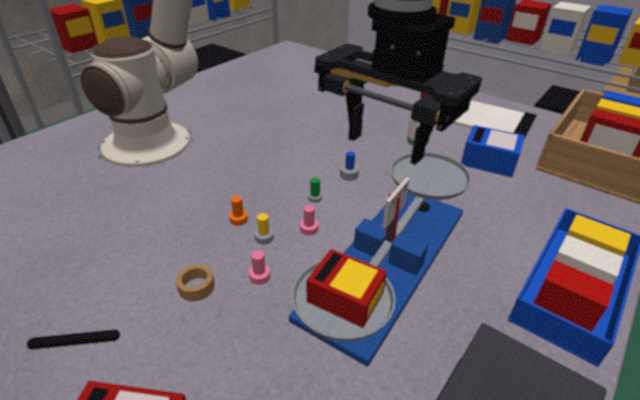

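The side image shows blue weight (277,158), green (277,196), yellow with a steel disc (281,255). The look-alikes are orange (240,258) and pink (304,226) and (318,288), with discs of their own colour. The empty pan is at (366,138).

```bash
cat >> h.py <<'E'
RNG={'blue':((105,120,60),(130,255,255)),'yellow':((20,120,90),(33,255,255)),'green':((50,100,40),(85,255,255)),'orange':((5,150,120),(16,255,255)),'pink':((150,60,120),(178,200,255))}
def blobs(c,col,box=None,amin=25):
    m=cv2.inRange(cv2.cvtColor(c['color'],cv2.COLOR_BGR2HSV),*RNG[col])
    if box: k=np.zeros_like(m);k[box[1]:box[3],box[0]:box[2]]=255;m&=k
    n,_,st,ce=cv2.connectedComponentsWithStats(m)
    return [(ce[i].round(1),st[i].tolist()) for i in range(1,n) if st[i][4]>=amin]
E
python3 - <<'E'
from h import *
import pickle
zm={'blue':.038,'yellow':.032,'green':.028,'orange':.032,'pink':.032}
for n,box in [('side',(220,140,330,310)),('scene',(210,140,370,290)),('wrist',(400,20,580,260))]:
    c,s=pickle.load(open(n+'0.pkl','rb'))
    for k in zm:
        for ce,st in blobs(c,k,box): print(n,k,ce,st,ray(c,*ce,zm[k],s).round(4))
# pan: ellipse of rim, side & scene, by hand + joint check
cs=pickle.load(open('side0.pkl','rb'))[0]; cc=pickle.load(open('scene0.pkl','rb'))[0]
for c,(u,v) in [(cs,(366.5,137.5)),(cc,(430.5,175.5))]: print('pan',ray(c,u,v,.097).round(4))
print('adapter pan', ray(cs,410.5,262,.065),ray(cc,344,298,.065))
a=cv2.resize(cs['color'][120:320,220:420],(800,800))[:560]
b=cv2.resize(cs['color'][130:280,220:330],None,fx=4,fy=4,interpolation=cv2.INTER_CUBIC); d=cv2.resize(cs['color'][105:175,320:410],None,fx=4,fy=4,interpolation=cv2.INTER_CUBIC)
o=np.zeros((600,800,3),np.uint8);o[:600,:440]=b;o[:280,440:800]=d
cv2.imwrite('pics/crop1.png',o)
E
```

```text
side blue [276.9 155. ] [273, 147, 9, 17, 126] [0.4472 0.1941 0.038 ]
side yellow [280.2 251.4] [275, 242, 11, 21, 193] [ 0.4429 -0.0619  0.032 ]
side green [276.  194.5] [271, 186, 10, 18, 141] [0.4408 0.0851 0.028 ]
side orange [240.  258.6] [232, 243, 18, 28, 294] [ 0.3739 -0.0708  0.032 ]
side pink [304.3 226.4] [295, 211, 19, 29, 381] [ 0.489  -0.0077  0.032 ]
side pink [317.6 288.2] [307, 272, 22, 31, 471] [ 0.4999 -0.1445  0.032 ]
scene blue [349.8 159.7] [346, 151, 9, 18, 130] [0.4468 0.1948 0.038 ]
scene blue [361.  242.2] [345, 219, 25, 44, 644] [ 0.6039 -0.0007  0.038 ]
scene yellow [262.6 223.4] [257, 213, 11, 22, 197] [ 0.442  -0.0622  0.032 ]
scene yellow [352.2 276.6] [331, 259, 39, 31, 860] [ 0.6322 -0.0666  0.032 ]
scene green [314.5 186.3] [311, 178, 9, 18, 139] [0.4401 0.0848 0.028 ]
scene orange [236.8 211.3] [230, 196, 17, 29, 268] [ 0.3831 -0.0671  0.032 ]
scene orange [343.9 270.3] [329, 258, 41, 32, 76] [ 0.615  -0.0639  0.032 ]
scene pink [308.  220.5] [299, 205, 20, 30, 340] [ 0.4981 -0.0069  0.032 ]
scene pink [328.6 253. ] [320, 249, 19, 13, 27] [ 0.5743 -0.0486  0.032 ]
scene pink [257.7 267.6] [248, 250, 23, 35, 438] [ 0.5085 -0.1424  0.032 ]
wrist yellow [481.2 122.9] [466, 114, 31, 19, 481] [ 0.442  -0.0647  0.032 ]
wrist green [462.6 240.2] [450, 229, 26, 23, 374] [0.4401 0.0834 0.028 ]
wrist orange [536.7 128. ] [515, 113, 46, 29, 637] [ 0.3776 -0.059   0.032 ]
wrist pink [432.9  55.7] [415, 40, 38, 34, 804] [ 0.5048 -0.1341  0.032 ]
wrist pink [429.5 178.9] [412, 163, 34, 30, 548] [0.4936 0.0006 0.032 ]
pan [0.6279 0.1596 0.097 ]
pan [0.6361 0.1616 0.097 ]
adapter pan [ 0.65226097 -0.13205989  0.065     ] [ 0.66081255 -0.13132799  0.065     ]
```

View pics/crop1.png

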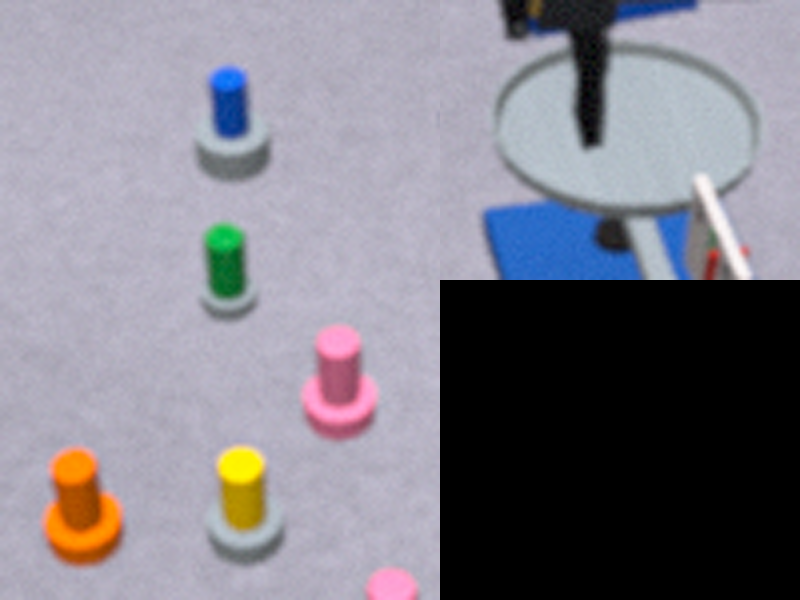

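The crop confirms the target: yellow grip on a steel disc at (242,490). The orange and pink ones are single-coloured. I'll go over blue, refine there, and look at the pan on the way.

Request:
{"api": "drive_tool", "payload": {"series": [[-0.8, 0.74, 0, 0], [-0.8, 0.74, 0, 0], [-0.8, 0.74, 0, 0]], "fingers": 60}}

```text
time_s: 0.52
tcp_pos: [0.5339, 0.0979, 0.2924]
ee_rot: [[0.004, -1.0, -0.001], [-1.0, -0.004, 0.0], [-0.0, 0.001, -1.0]]
wrist_force: [0.6, 0.2, 1.0]
gripper_width: 0.749
```

Request:
{"api": "drive_tool", "payload": {"series": [[-0.82, 0.74, 0.4, 0], [-0.82, 0.74, 0.4, 0], [-0.82, 0.74, 0.4, 0], [-0.82, 0.74, 0.4, 0], [-0.82, 0.74, 0.4, 0]]}}

```text
time_s: 1.15
tcp_pos: [0.4485, 0.1941, 0.2448]
ee_rot: [[-0.001, -1.0, 0.001], [-1.0, 0.001, 0.0], [-0.0, -0.001, -1.0]]
wrist_force: [0.4, 0.6, -0.7]
gripper_width: 0.691
```

Run:
```python
from h import *
s=telemetry.sense();c=capture('wrist');cv2.imwrite('pics/w1.png',c['color'])
print(s['time_s'],s['tcp_pos'],s['wrist_force'])
for ce,st in blobs(c,'blue'): print(ce,st,ray(c,*ce,.038,s).round(4))
for ce,st in blobs(c,'green'): print(ce,st,ray(c,*ce,.028,s).round(4))
c=capture('side');cv2.imwrite('pics/s1.png',c['color'])
# rim ellipse: floor disc is brighter than the table? print candidate fit
hsv=cv2.cvtColor(c['color'],cv2.COLOR_BGR2HSV); print(hsv[137,350:380:8],hsv[100,240])
```

```text
1.15 [0.44850965 0.19409748 0.24475778] [ 0.35448946  0.64543276 -0.73774028]
[72.5 44.3] [42, 0, 58, 95, 2955] [0.6716 0.0577 0.038 ]
[164.3  79.6] [91, 0, 132, 197, 12887] [0.594  0.0873 0.038 ]
[322.1 188.9] [313, 176, 19, 26, 411] [0.4477 0.1925 0.038 ]
[  2.5 248.6] [0, 233, 9, 27, 129] [0.8008 0.2606 0.038 ]
[328.9  73.3] [319, 62, 21, 24, 406] [0.4412 0.0812 0.028 ]
[[103  24 195]
 [104  28 192]
 [104  27 192]
 [105  26 194]] [124  23 180]
```

View pics/w1.png

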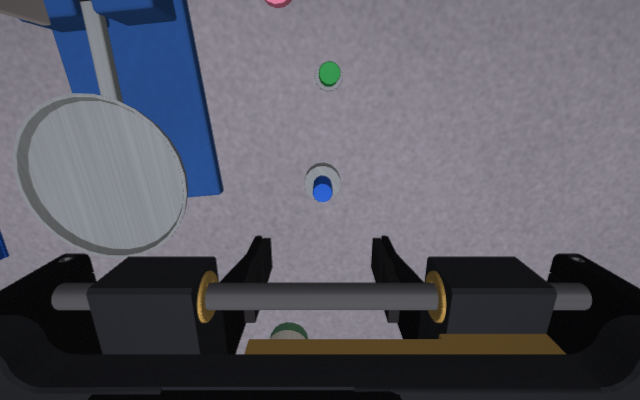

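Wrist view: the blue grip is at (322,189), almost in line with the jaws. The pan rim centre is about (102,174), and the bottle is below at (290,335).

Run:
```python
from h import *
from scipy.optimize import least_squares
import pickle
s=telemetry.sense();c=capture('wrist');cs=capture('side');cc=pickle.load(open('scene0.pkl','rb'))[0]
# rim top circle r=.07 at z .097: fit to extreme bounds seen
th=np.linspace(0,2*np.pi,180)
def bounds(cam_,x,y,st=None):
    p=np.array([proj(cam_,(x+.07*np.cos(t),y+.07*np.sin(t),.097),st) for t in th]);return np.r_[p.min(0),p.max(0)]
W=np.array([17,94,187,255]);S=np.array([334,116,399.5,158.5]);C=np.array([392,154,469,197])
for nm,cm,ob,st in [('wrist',c,W,s),('side',cs,S,None),('scene',cc,C,None)]:
    f=least_squares(lambda q:bounds(cm,q[0],q[1],st)-ob,[.632,.16]);print(nm,f.x.round(4),f.fun.round(1))
print('bottle base',ray(cs,292,111,0).round(3))
```

```text
wrist [0.6277 0.1698] [-2.2 -1.9  2.3  3.2]
side [0.6291 0.1646] [-2.3 -0.2  2.3 -0.1]
scene [0.6323 0.1669] [-2.4 -1.4  2.3  0.5]
bottle base [0.491 0.409 0.   ]
```

Request:
{"api": "drive_tool", "payload": {"series": [[0, 0, 0.5, 0], [0, 0, 0.9, 0], [0, 0, 0.9, 0], [0, 0, 0.9, 0]]}}

```text
time_s: 1.85
tcp_pos: [0.4487, 0.195, 0.1378]
ee_rot: [[0.0, -1.0, 0.003], [-1.0, -0.0, 0.001], [-0.001, -0.003, -1.0]]
wrist_force: [-0.5, -0.1, -0.1]
gripper_width: 0.687
```

Request:
{"api": "drive_tool", "payload": {"series": [[0, 0, 0.2, 0], [0, 0, 0.35, 0], [0, 0, 0.35, 0], [0, 0, 0.35, 0]]}}

```text
time_s: 2.35
tcp_pos: [0.4485, 0.1953, 0.0962]
ee_rot: [[0.0, -1.0, 0.003], [-1.0, -0.0, 0.002], [-0.002, -0.003, -1.0]]
wrist_force: [-0.1, -0.3, -0.4]
gripper_width: 0.689
```

Request:
{"api": "drive_tool", "payload": {"series": [[0, 0, 0, 0], [0, 0, 0, 0], [0, 0, 0, 0], [0, 0, 0, 0], [0, 0, 0, 0], [0, 0, 0, 0]], "fingers": 10}}

```text
time_s: 3.1
tcp_pos: [0.4475, 0.1945, 0.0942]
ee_rot: [[0.0, -1.0, 0.0], [-1.0, -0.0, 0.0], [-0.0, -0.0, -1.0]]
wrist_force: [0.2, -0.2, 0.8]
gripper_width: 0.219
```

Request:
{"api": "drive_tool", "payload": {"series": [[0, 0, -0.25, 0], [0, 0, -0.6, 0], [0, 0, -1, 0], [0, 0, -1, 0], [0, 0, -1, 0]]}}

```text
time_s: 3.72
tcp_pos: [0.4464, 0.1938, 0.2132]
ee_rot: [[-0.001, -1.0, -0.002], [-1.0, 0.001, -0.001], [0.001, 0.002, -1.0]]
wrist_force: [-0.2, -0.2, -2.5]
gripper_width: 0.219
```

Request:
{"api": "drive_tool", "payload": {"series": [[0.03, -0.3, -0.1, 0], [0.1, -0.8, -0.1, 0], [0.1, -0.9, -0.1, 0], [0.1, -0.9, -0.1, 0]]}}

```text
time_s: 4.22
tcp_pos: [0.5548, 0.1817, 0.2235]
ee_rot: [[-0.002, -1.0, -0.005], [-1.0, 0.002, -0.002], [0.002, 0.005, -1.0]]
wrist_force: [-0.7, -0.2, -2.5]
gripper_width: 0.216
```

Request:
{"api": "drive_tool", "payload": {"series": [[0.05, -0.4, 0, 0], [0.1, -0.7, 0, 0], [0.1, -0.89, 0, 0], [0.1, -0.89, 0, 0], [0.1, -0.89, 0, 0], [0.1, -0.89, 0, 0]]}}

```text
time_s: 4.97
tcp_pos: [0.6609, 0.1707, 0.2264]
ee_rot: [[0.001, -1.0, -0.001], [-1.0, -0.001, -0.0], [0.0, 0.001, -1.0]]
wrist_force: [1.2, -1.3, -3.2]
gripper_width: 0.222
```

Run:
```python
from h import *
s=telemetry.sense();print(s['time_s'],s['tcp_pos'],s['gripper_width'],s['wrist_force'])
c=capture('side');d=capture('scene')
f=lambda i,x,y:cv2.resize(i['color'][y:y+130,x:x+130],(400,400),interpolation=cv2.INTER_CUBIC)
cv2.imwrite('pics/p2.png',np.hstack([f(c,310,60),f(d,370,90)]))
```

```text
4.975 [0.66093863 0.17074652 0.22642158] 0.22186501403478864 [ 1.23788141 -1.32752759 -3.2228946 ]
```

View pics/p2.png

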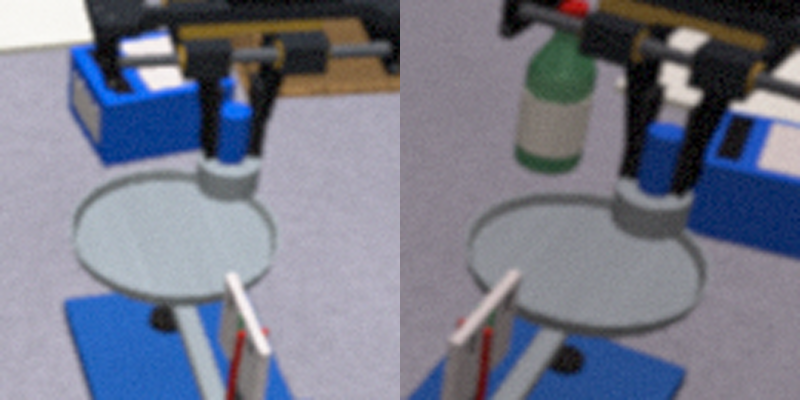

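Both side (left) and scene (right) crops show the blue weight held upright over the far part of the pan. Next I'll lower it.

Request:
{"api": "drive_tool", "payload": {"series": [[0, 0, 0.15, 0], [0, 0, 0.25, 0], [0, 0, 0.3, 0], [0, 0, 0.3, 0], [0, 0, 0.3, 0]]}}

```text
time_s: 5.7
tcp_pos: [0.6625, 0.1705, 0.1906]
ee_rot: [[0.0, -1.0, 0.001], [-1.0, -0.0, 0.0], [-0.0, -0.001, -1.0]]
wrist_force: [0.4, 0.5, -2.5]
gripper_width: 0.221
```

Request:
{"api": "drive_tool", "payload": {"series": [[0, 0, 0.02, 0], [0, 0, 0.04, 0], [0, 0, 0.05, 0], [0, 0, 0.05, 0]]}}

```text
time_s: 6.2
tcp_pos: [0.6621, 0.1704, 0.1841]
ee_rot: [[-0.0, -1.0, -0.0], [-1.0, 0.0, -0.0], [0.0, 0.0, -1.0]]
wrist_force: [0.2, -0.5, -1.9]
gripper_width: 0.219
```

Run:
```python
from h import *
s=telemetry.sense();print(s['time_s'],s['tcp_pos'],s['gripper_width'],s['wrist_force'])
c=capture('side');d=capture('scene')
f=lambda i,x,y:cv2.resize(i['color'][y:y+100,x:x+100],(400,400),interpolation=cv2.INTER_CUBIC)
cv2.imwrite('pics/p3.png',np.hstack([f(c,315,80),f(d,385,110)]))
```

```text
6.2 [0.66211382 0.17039436 0.1840923 ] 0.21913053342861 [ 0.20335593 -0.51972913 -1.90572547]
```

View pics/p3.png

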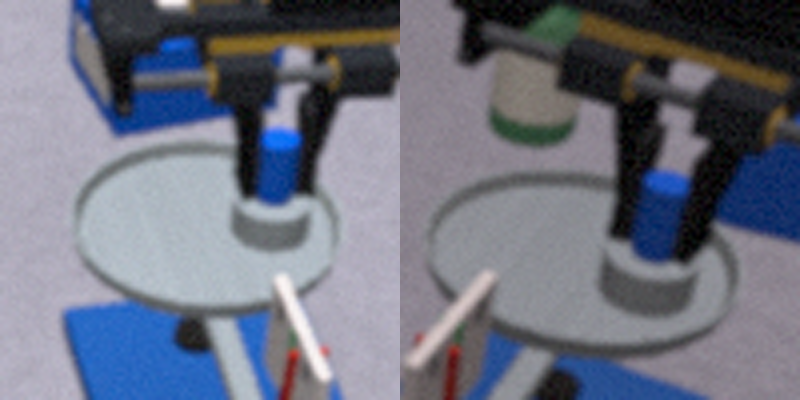

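The blue weight is fully inside the dish, about 1 mm above the floor. I'll ease it down and watch the force.

Request:
{"api": "drive_tool", "payload": {"series": [[0, 0, 0.01, 0], [0, 0, 0.02, 0], [0, 0, 0.03, 0], [0, 0, 0.03, 0], [0, 0, 0.03, 0]]}}

```text
time_s: 6.92
tcp_pos: [0.6624, 0.1707, 0.1809]
ee_rot: [[0.0, -1.0, 0.001], [-1.0, -0.0, 0.0], [-0.0, -0.001, -1.0]]
wrist_force: [-0.4, 1.4, -0.1]
gripper_width: 0.217
```

Request:
{"api": "drive_tool", "payload": {"series": [[0, 0, 0, 0], [0, 0, 0, 0], [0, 0, 0, 0], [0, 0, 0, 0]], "fingers": 40}}

```text
time_s: 7.42
tcp_pos: [0.6622, 0.1703, 0.1806]
ee_rot: [[-0.0, -1.0, -0.0], [-1.0, 0.0, -0.0], [0.0, 0.0, -1.0]]
wrist_force: [-0.3, -0.5, -0.4]
gripper_width: 0.451
```

Request:
{"api": "drive_tool", "payload": {"series": [[0, 0, -0.15, 0], [0, 0, -0.5, 0], [0, 0, -0.8, 0], [0, 0, -0.8, 0], [0, 0, -0.8, 0]]}}

```text
time_s: 8.05
tcp_pos: [0.6619, 0.1704, 0.2771]
ee_rot: [[-0.0, -1.0, 0.0], [-1.0, 0.0, 0.001], [-0.001, -0.0, -1.0]]
wrist_force: [0.2, -0.1, 0.3]
gripper_width: 0.467
```

Run:
```python
from h import *
s=telemetry.sense();print(s['time_s'],s['tcp_pos'],s['gripper_width'],s['wrist_force'])
c=capture('side');d=capture('scene')
for n,i,b in [('side',c,(365,90,400,140)),('scene',d,(440,110,470,200))]:
    for ce,st in blobs(i,'blue',b): print(n,ce,st,ray(i,*ce,.127))
f=lambda i,x,y:cv2.resize(i['color'][y:y+100,x:x+100],(400,400),interpolation=cv2.INTER_CUBIC)
cv2.imwrite('pics/p4.png',np.hstack([f(c,315,80),f(d,385,110)]))
```

```text
8.05 [0.66186077 0.17039008 0.2770833 ] 0.46656331772310694 [ 0.20183641 -0.14322451  0.28323904]
side [374.1  98.5] [365, 90, 21, 20, 362] [0.65775516 0.25163976 0.127     ]
side [384.  120.8] [380, 112, 10, 19, 160] [0.6628451  0.17108937 0.127     ]
scene [466.6 153.2] [462, 135, 8, 32, 157] [0.66990802 0.22140158 0.127     ]
scene [450.1 163.6] [444, 153, 14, 23, 230] [0.6617258  0.17150151 0.127     ]
```

View pics/p4.png

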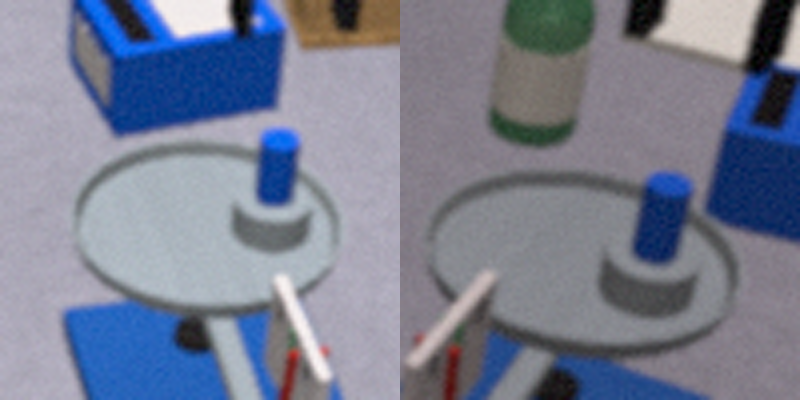

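Blue stands upright in the pan. Next is the yellow weight, with the steel disc.

Request:
{"api": "drive_tool", "payload": {"series": [[0.3, 0.5, 0, 0], [0.97, 0.915, 0, 0], [0.97, 0.915, 0, 0], [0.97, 0.915, 0, 0], [0.97, 0.915, 0, 0]], "fingers": 50}}

```text
time_s: 8.78
tcp_pos: [0.5527, 0.0542, 0.2763]
ee_rot: [[-0.0, -1.0, -0.0], [-1.0, 0.0, -0.0], [0.0, 0.0, -1.0]]
wrist_force: [0.7, -0.0, 0.3]
gripper_width: 0.574
```

Request:
{"api": "drive_tool", "payload": {"series": [[0.4, 0.4, 0, 0], [0.97, 0.915, 0.3, 0], [0.97, 0.915, 0.6, 0], [0.97, 0.915, 0.6, 0], [0.97, 0.915, 0.6, 0], [0.97, 0.915, 0.6, 0]]}}

```text
time_s: 9.52
tcp_pos: [0.4446, -0.0614, 0.2056]
ee_rot: [[0.002, -1.0, 0.003], [-1.0, -0.002, 0.0], [-0.0, -0.003, -1.0]]
wrist_force: [-0.4, 0.1, 0.4]
gripper_width: 0.573
```

Run:
```python
from h import *
s=telemetry.sense();c=capture('wrist');cv2.imwrite('pics/w2.png',c['color']);print(s['time_s'],s['tcp_pos'],s['gripper_width'])
for k in ['yellow','orange']:
  for ce,st in blobs(c,k): print(k,ce,st,ray(c,*ce,.032,s).round(4))
```

```text
9.525 [ 0.44459669 -0.06138871  0.2055631 ] 0.572896264577143
yellow [ 79.8 124.9] [54, 91, 51, 71, 1732] [ 0.6533 -0.1291  0.032 ]
yellow [  8.5 158.9] [0, 120, 26, 62, 844] [ 0.7244 -0.0995  0.032 ]
yellow [322.5 198. ] [312, 183, 22, 30, 533] [ 0.4438 -0.0635  0.032 ]
orange [ 12.9 179.9] [0, 178, 27, 5, 31] [ 0.7265 -0.0802  0.032 ]
orange [396.6 200.3] [377, 181, 38, 39, 813] [ 0.3749 -0.0614  0.032 ]
```

View pics/w2.png

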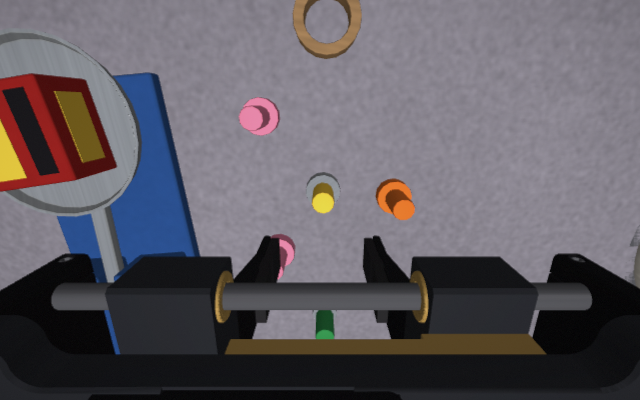

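The wrist view shows yellow with its steel disc at (322,198), centred between the jaws. Orange (397,200) and the pinks (259,117) and (283,250) are clear of the fingers.

Request:
{"api": "drive_tool", "payload": {"series": [[0, 0, 0.4, 0], [0, 0, 0.75, 0], [0, 0, 0.9, 0], [0, 0, 0.97, 0], [0, 0, 0.97, 0], [0, 0, 0.97, 0]]}}

```text
time_s: 10.32
tcp_pos: [0.4435, -0.0621, 0.0892]
ee_rot: [[0.0, -1.0, 0.002], [-1.0, -0.0, 0.0], [-0.0, -0.002, -1.0]]
wrist_force: [0.1, 0.4, 0.4]
gripper_width: 0.573
```

Request:
{"api": "drive_tool", "payload": {"series": [[0, 0, 0, 0], [0, 0, 0, 0], [0, 0, 0, 0], [0, 0, 0, 0], [0, 0, 0, 0]], "fingers": 10}}

```text
time_s: 10.95
tcp_pos: [0.4428, -0.0624, 0.0884]
ee_rot: [[0.0, -1.0, 0.0], [-1.0, -0.0, 0.0], [-0.0, -0.0, -1.0]]
wrist_force: [-0.2, 1.1, 1.4]
gripper_width: 0.219
```

Request:
{"api": "drive_tool", "payload": {"series": [[0, 0, -0.25, 0], [0, 0, -0.6, 0], [0, 0, -1, 0], [0, 0, -1, 0], [0, 0, -1, 0]]}}

```text
time_s: 11.58
tcp_pos: [0.4416, -0.0624, 0.2075]
ee_rot: [[-0.001, -1.0, -0.002], [-1.0, 0.001, 0.0], [-0.0, 0.002, -1.0]]
wrist_force: [-0.3, 0.1, -2.2]
gripper_width: 0.22
```

Request:
{"api": "drive_tool", "payload": {"series": [[-0.1, -0.1, -0.35, 0], [-0.4, -0.3, -0.35, 0], [-0.8, -0.55, -0.35, 0], [-0.95, -0.64, -0.35, 0], [-0.95, -0.64, -0.35, 0]]}}

```text
time_s: 12.2
tcp_pos: [0.5191, 0.0524, 0.2481]
ee_rot: [[0.001, -1.0, -0.004], [-1.0, -0.001, -0.001], [0.001, 0.004, -1.0]]
wrist_force: [-1.2, -0.5, -1.4]
gripper_width: 0.221
```

Request:
{"api": "drive_tool", "payload": {"series": [[-0.3, -0.2, 0, 0], [-0.7, -0.45, 0, 0], [-0.94, -0.64, 0, 0], [-0.94, -0.64, 0, 0], [-0.94, -0.64, 0.3, 0], [-0.94, -0.64, 0.45, 0], [-0.94, -0.64, 0.45, 0]]}}

```text
time_s: 13.08
tcp_pos: [0.5943, 0.1623, 0.1941]
ee_rot: [[-0.002, -1.0, -0.006], [-1.0, 0.002, -0.003], [0.003, 0.006, -1.0]]
wrist_force: [0.5, -0.4, -0.7]
gripper_width: 0.221
```

Run:
```python
from h import *
s=telemetry.sense();print(s['time_s'],s['tcp_pos'],s['gripper_width'],s['wrist_force'])
c=capture('side');d=capture('scene')
f=lambda i,x,y:cv2.resize(i['color'][y:y+100,x:x+100],(400,400),interpolation=cv2.INTER_CUBIC)
cv2.imwrite('pics/p5.png',np.hstack([f(c,315,80),f(d,385,110)]))
```

```text
13.075 [0.5942904  0.16232808 0.19409782] 0.22087967393565572 [ 0.49218169 -0.444295   -0.65107007]
```

View pics/p5.png

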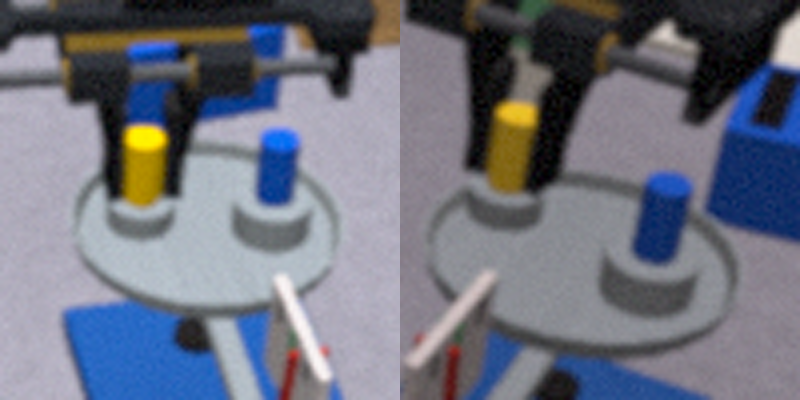

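Yellow is upright on the near side of the pan, clear of blue. I'll lower it the last ~17 mm gently.

Request:
{"api": "drive_tool", "payload": {"series": [[0, -0.02, 0.05, 0], [0, -0.02, 0.09, 0], [0, -0.02, 0.12, 0], [0, -0.02, 0.14, 0], [0, -0.02, 0.155, 0], [0, -0.02, 0.165, 0], [0, -0.02, 0.175, 0], [0, -0.02, 0.175, 0]]}}

```text
time_s: 14.18
tcp_pos: [0.5986, 0.1645, 0.1752]
ee_rot: [[0.0, -1.0, 0.0], [-1.0, -0.0, 0.0], [-0.0, -0.0, -1.0]]
wrist_force: [-0.3, 0.5, -1.0]
gripper_width: 0.219
```

Run:
```python
from h import *
s=telemetry.sense();print(s['time_s'],s['tcp_pos'],s['gripper_width'],s['wrist_force'])
c=capture('side');d=capture('scene')
for n,i,b in [('side',c,(365,110,400,140)),('scene',d,(444,145,460,200))]:
    for ce,st in blobs(i,'blue',b): print(n,ce,st)
```

```text
14.175 [0.59859222 0.16445291 0.17523376] 0.2194579109915498 [-0.3146685   0.5267485  -1.04784737]
side [383.7 121.8] [379, 113, 11, 19, 158]
scene [449.9 164.8] [444, 154, 14, 23, 226]
```

The pan has started to sink (blue moved 1 px down), so yellow is in contact. I'll ride it down to level height and release there.

Request:
{"api": "drive_tool", "payload": {"series": [[0, 0, 0.02, 0], [0, 0, 0.04, 0], [0, 0, 0.06, 0], [0, 0, 0.08, 0], [0, 0, 0.1, 0], [0, 0, 0.11, 0], [0, 0, 0.11, 0], [0, 0, 0.11, 0]]}}

```text
time_s: 15.28
tcp_pos: [0.5985, 0.1644, 0.1621]
ee_rot: [[-0.0, -1.0, -0.0], [-1.0, 0.0, -0.0], [0.0, 0.0, -1.0]]
wrist_force: [-1.3, 0.3, 0.0]
gripper_width: 0.223
```

Request:
{"api": "drive_tool", "payload": {"series": [[0, 0, 0, 0], [0, 0, 0, 0], [0, 0, 0, 0], [0, 0, 0, 0], [0, 0, 0, 0], [0, 0, 0, 0]], "fingers": 36}}

```text
time_s: 16.02
tcp_pos: [0.5986, 0.1644, 0.1621]
ee_rot: [[-0.0, -1.0, -0.0], [-1.0, 0.0, -0.0], [0.0, 0.0, -1.0]]
wrist_force: [-0.6, 0.7, -0.3]
gripper_width: 0.416
```

Request:
{"api": "drive_tool", "payload": {"series": [[0, 0, -0.1, 0], [0, 0, -0.3, 0], [0, 0, -0.6, 0], [0, 0, -1, 0], [0, 0, -1, 0], [0, 0, -1, 0], [0, 0, -1, 0], [0, 0, -1, 0], [0, 0, -1, 0], [0, 0, -1, 0]]}}

```text
time_s: 17.27
tcp_pos: [0.5986, 0.1644, 0.2817]
ee_rot: [[-0.0, -1.0, -0.001], [-1.0, 0.0, -0.0], [0.0, 0.001, -1.0]]
wrist_force: [0.3, 0.5, 0.6]
gripper_width: 0.416
```

Run:
```python
from h import *
import time
s=telemetry.sense();print(s['time_s'],s['tcp_pos'],s['gripper_width'],s['wrist_force'])
c=capture('side');d=capture('scene')
def show(c,d):
  for n,i,b in [('side',c,(330,110,400,145)),('scene',d,(395,145,461,205))]:
    for k in ('blue','yellow'):
      for ce,st in blobs(i,k,b): print(n,k,ce,st,'exp',np.round(proj(i,(.6625,.1705,.073+.038) if k=='blue' else (.598,.1645,.073+.032)),1))
  for ce,st in blobs(c,'green',(255,175,300,215)): print('green',ce)
show(c,d)
c=capture('side');d=capture('scene');show(c,d)
cv2.imwrite('pics/p6.png',np.hstack([cv2.resize(i['color'][y:y+130,x:x+130],(400,400),interpolation=cv2.INTER_CUBIC) for i,x,y in ((c,310,80),(d,370,110))]))
```

```text
17.275 [0.59857563 0.16442103 0.28172377] 0.416218377820879 [0.33330194 0.45486265 0.56491105]
side blue [349.9 110.8] [342, 110, 21, 4, 46] exp [383.1 127.6]
side blue [383.  127.6] [379, 119, 10, 19, 156] exp [383.1 127.6]
side yellow [351.5 133.4] [347, 124, 10, 20, 156] exp [351.5 133.7]
scene blue [448.3 171.9] [442, 162, 14, 22, 218] exp [448.4 171.9]
scene yellow [412.4 163.7] [407, 153, 12, 22, 197] exp [412.4 163.4]
green [276.  194.5]
side blue [349.9 110.8] [342, 110, 21, 4, 46] exp [383.1 127.6]
side blue [383.  127.6] [379, 119, 10, 19, 157] exp [383.1 127.6]
side yellow [351.6 133.6] [347, 125, 10, 19, 154] exp [351.5 133.7]
scene blue [448.2 171.9] [442, 162, 14, 22, 218] exp [448.4 171.9]
scene yellow [412.4 163.6] [407, 154, 12, 21, 200] exp [412.4 163.4]
green [276.  194.4]
```

View pics/p6.png

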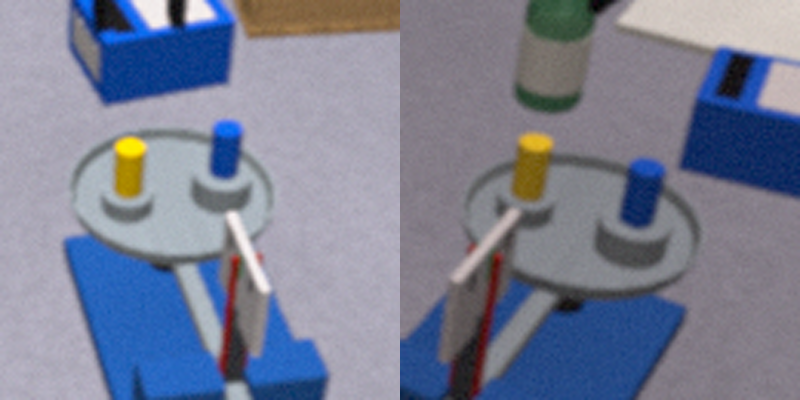

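Both weights stand upright in the pan. They match the level-height prediction (73 mm) to within 0.4 px in both cameras and are still. Green hasn't moved and the gripper is clear.

```bash
python3 -c "
from station import order
print(order.finish_job())"
```

```text
the job is handed in; nothing more can be done
None
```

I picked up the blue 200 g weight and the yellow 100 g weight (the one with the steel disc) and stood both in the empty pan. I lowered yellow with the pan to level height before releasing it. The job was handed in at about 17 s of the 56 s allowed; no verdict is reported.

**Last checks:**
- **Weights:** both stand upright and showed no motion between successive pictures.
- **Pan height:** in both cameras the weights appear within 0.4 px of where they should be with the pan floor at 73 mm, so the beam is level.
- **Other objects:** green has not moved, and I did not touch the orange and pink look-alikes.
- **Robot:** the gripper is clear, about 120 mm above its release height.

**Disagreements:** my three camera fits of the pan centre differed by about 5 mm, and the fitted rim came out slightly smaller than the stated 140 mm. Neither affected the placing. No check failed.

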